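Hold a capsule holder in the corner of the vibrator plate

ROBOT

A 7-joint arm with a two-finger parallel gripper is mounted at the origin on the work surface. World frame = base frame: x ahead of the robot, y to its left, z up, the work surface at z = 0. Lengths are in mm, angles in rad, forces in N, time in s.
With the tool pointing down it reaches from about 425 to 950 mm from the base axis. Payload 16.7 kg.
Tool frame: the origin (TCP) lies midway between the tips of the shut fingers; the grasp point (between the pads) lies 19 mm behind it (bot.grip_depth is the distance from the TCP to the grasp point, in mm); z points along the fingers, y is the line along which they close (so a half turn about z gives the same grasp; the last joint's range is limited). The gripper opens to 94 mm and grips with 3 to 60 N. Pads are 16 mm wide; open, the fingers measure 119 mm over their backs; the gripper's body (75 mm by 177 mm) begins 78 mm behind the grasp point.
Start: joints at [1.03, 0.426, 0.074, 1.606, -0.034, 1.111, -0.067], TCP at [257.717, -623.824, 205.467] pointing down, gripper open.
Joint ranges: [-2.85, 2.85], [-0.5, 2.14], [-1.23, 1.37], [0.21, 2.46], [-1.02, 4.16], [0.16, 2.05], [-2.73, 2.73]. Speed limits (rad/s): [1.89, 1.89, 2.39, 2.39, 3.01, 3.01, 3.01].

INTERFACE

Orientations are given as a unit quaternion [w, x, y, z].
In Python, from workcell import monitor, eyes, close_job, bot gives the robot as it stands.
- The arm moves only by the shell command python3 -m handwheel 'ROWS'. ROWS is JSON, a list of rows, each a list of 7 numbers: the finger opening in cm, from 0 to 9.4, then the shift along the tool's x, y, z in cm, then the turn, a rotation vector about the tool's x, y, z in rad. A call has 1 to 10 rows; each row shifts and turns the commanded pose from where the row before left it, along the tool's axes as they then stand; what a row does not reach is not made up. A row lasts 1/8 s, in which the tool goes at most 62.5 mm and 10.7 degrees, less where a joint would pass 70% of its speed; a pose out of reach is approached as far as the arm can. A call with a gripper value outside its range is refused whole. The fingers move at their own pace and stop on an object; the grip force is fixed at half the most. Time passes only in rows, so rows that do not move let the fingers close. It gives the time, the measured TCP pose, the force, the opening and the grip force at its end, in the units of the state.
- monitor.get_obs(): the state, without advancing time (a new reading comes with each control period).
- eyes.get_image(name): name is "side" or "top" or "wrist"; returns a dict with "image" (400x640x3 uint8, blue, green, red), "depth" (400x640 float32, mm along the optical axis (not along the pixel's ray), 0 where there is no reading), "fx", "fy", "cx", "cy" (pixels), "R" (3x3) and "t" (3): a world point X has camera coordinates R X + t. Camera axes: x right, y down, z forward; pixel columns grow to the right and rows downward; lengths in mm; the calibration is good to about 2 mm. The wrist camera is an equidistant fisheye: a pixel r from the principal point sees the ray r / f radians off the axis. A picture is of the moment at which its call begins.
- close_job(): hands the job in; it is judged then, once.
The state is a dict: "clock": time; "q": joint angles; "joint_velocities": joint speeds; "effort": joint torques, N m; "position": TCP position; "tcp_rot": TCP orientation; "ft_force": force on the tool from outside, world axes, zero at the start; "torque": the same for the moment, N m; "width": opening from 0.0 (shut) to 1.0 (fully open); "grip_force": force on a finger pad.
Only numpy, scipy, OpenCV 4.12 (cv2) and the standard library are available. Lean on these libraries where they do the work, as an engineer would, in place of code of your own. Each camera call takes 0.05 s, during which the arm holds its last target. There are 200 camera calls.

TASK

The capsule shells need shaking down into their holder: turn the vibrator's dial until its white pointer stands at the green mark, and only then lift the capsule holder off the bench and set it upright and flat on the vibrator's plate, with its long side along the long (far) stop rail. Push it fully into the corner so that it bears firmly, without being forced, against both stop rails at once, and finish while still holding it pressed there, because I switch on with it in your grip. Do not tip the holder over and leave everything else on the bench where it stands.

Things in the scene. Friction and masses are not known exactly. Their poses are not given: they have to be found in the camera images.
- vibrator: Laboratory vibrator, fixed, white, 200 (x) by 300 mm (y -155 to 145), housing 55 mm high. Origin on the bench; x points away from its front, y left, z up. On buffers it carries a plate, x -75 to 75, y -30 to 140 mm, top 77 mm above the bench, with two dark steel stop rails 10 mm high along its far (+x) and left (+y) edges. Dial axis at x -20, y -100 mm, right of the plate.
- corner (a point): Inner corner of the two stop rails at the plate's top (77 mm above the bench); axes as the vibrator. The far rail's stop face is the plane x = 0, the left rail's the plane y = 0; the holder belongs at negative x and y. The foot drags on plate and rails alike (friction coefficient about 0.6).
- rail_far: The long stop rail, dark steel, 10 x 170 x 10 mm, rigid, along the vibrator's y at the far edge of the plate; origin at its middle, axes as the vibrator.
- rail_left: The short stop rail, dark steel, 110 x 10 x 10 mm, rigid, along the vibrator's x at the left edge of the plate; origin at its middle, axes as the vibrator.
- dial (a joint): Dial angle in rad, growing clockwise seen from above. Scale of 11 marks, 0.471 apart, from value 0 to 4.71 (end stops); the sixth mark (2.36) lies straight along the vibrator's +x; the wide green mark is the next, the seventh, at 2.83. Light friction (0.03 N m) keeps it where it is left; it starts between 0.6 and 2.0.
- dial_grip (a point): On the dial's axis at the height to grip, 76 mm above the bench; turns with the dial: x along the white pointer, z up. The grip is a grey bar 40 mm long (x), 13 mm wide (y), from 64 to 89 mm above the bench, on a black round skirt 48 mm across and 8 mm high; housing top at 55 mm.
- holder: Capsule holder, loose: white foot 66 (x) by 94 mm (y), 12 mm high, on it a blue block 50 (x) by 78 mm (y) up to 50 mm, red shells up to 11 mm out of its top. 0.2 to 0.4 kg. Origin mid-underside, z up; a half turn makes no difference. Grip it across the 50 mm of the block, above the foot; the foot is higher than the 10 mm rails, so fingers above it clear them.
- amber_a: Amber reagent bottle with black stopper, 56 mm across, 110 mm high, loose; origin under its middle. Leave alone.
- amber_b: Amber reagent bottle with black stopper, 52 mm across, 115 mm high, loose; origin under its middle. Leave alone.
- clear_bottle: Clear reagent bottle with glass stopper, 54 mm across, 105 mm high, loose; origin under its middle. Leave alone.
- pink_jar: Glass jar with pink lid, 68 mm across, 90 mm high, loose; origin under its middle. Leave alone.
- dish: White porcelain dish, 72 mm across, 32 mm high, loose; origin under its middle. Leave alone.
- plate: White plate with yellow pastilles, 160 mm across, about 20 mm high, loose; origin under its middle. Leave alone.
- spatula: Steel spatula, 160 mm long, lying on the bench along its x; origin under its middle. Leave alone.
Mind the look-alikes: they are no part of the job. Of the things that look like the holder, the largest one is meant.

How it is judged (in metres and radians):
On the way, in this order (a step that is already met when the one before it is completed fails the run):
1. the dial stands at the green mark, the holder still on the bench (value of joint dial between 2.68 and 2.98 rad and height (world z) of holder below 0.01 m), for 0.3 s.
2. the holder is lifted clear of the bench in the gripper (height (world z) of holder above 0.03 m and contact force between the fingers and holder above 1 N), for 0.1 s.
At the end, for the whole second after the job is handed in: Dial within 0.15 rad of the green mark; holder flat on the plate (within 3 mm and 0.05 rad), its long side along the far rail, within 3 mm of the corner both ways, at rest, pressing on each rail with over 1.5 N, the fingers still on it (value of joint dial between 2.68 and 2.98 rad and x of holder in the frame of corner between -0.036 and -0.03 m and y of holder in the frame of corner between -0.05 and -0.044 m and z of holder in the frame of corner between -0.002 and 0.003 m and angle between the y axis of holder and the y axis of corner, either way round below 0.05 rad and angle between holder's own z axis and vertical below 0.05 rad and contact force between holder and rail_far above 1.5 N and contact force between holder and rail_left above 1.5 N and contact force between the fingers and holder above 1 N and linear speed of holder below 0.02 m/s); the arm keeps its last pose, push and grip.
It fails at once if the holder is tipped (angle between holder's own z axis and vertical above 0.5 rad).
It fails at once if the holder is forced against a rail (over 60 N) (contact force between holder and rail_far above 60 N or contact force between holder and rail_left above 60 N).
It fails at once if something else on the bench is shifted by more than 30 mm or tipped (distance of any of amber_a, amber_b, clear_bottle, pink_jar, dish, plate, spatula from where it was at the start of the episode above 0.03 m or angle between any of amber_a, amber_b, clear_bottle, pink_jar's own z axis and vertical above 0.5 rad).
It also fails if it takes over 72 s, if anything falls off the work surface, if the arm or the gripper's body presses on something with over 40 N, if the wrist force passes 120 N, or if a joint passes its speed limit or range.

## Working session

There is one attempt and no reset: what is moved stays moved. The work goes in short steps, Python scripts to look and compute and a shell command to move; the robot and the scene stay as the last step left them, time stands still between calls to the robot, and variables do not carry over. Pictures are saved under pics/ and viewed, at most 10 in all, crops included, and the job is handed in when it is done.

```bash
mkdir -p pics; ls; python3 - <<'E'
from workcell import monitor, eyes, bot
import cv2,numpy as np
o=monitor.get_obs()
for k in ("clock","position","tcp_rot","ft_force","width"):print(k,o[k])
for n in ("top","side"):
    d=eyes.get_image(n);cv2.imwrite(f"pics/{n}0.png",d["image"])
    np.savez(f"{n}0.npz",**{k:np.array(v) for k,v in d.items()})
    print(n,d["fx"],d["cx"],d["cy"],np.round(d["R"],3).tolist(),np.round(d["t"]))
E
```

```text
pics
clock 0.0
position [ 257.54595163 -623.4680141   204.79233166]
tcp_rot [-6.07183751e-04  9.80874868e-01  1.94638375e-01 -1.68139768e-04]
ft_force [ 0.35130287  0.53412349 -0.64091039]
width 1.0038676163876135
top 374.54862488189656 316.2860388026568 205.3172748888438 [[-0.009, -1.0, -0.005], [-0.992, 0.01, -0.124], [0.124, 0.004, -0.992]] [  -5.  549. 1302.]
side 469.96565755526734 307.82378266700414 199.71801794291017 [[-0.999, -0.037, -0.0], [-0.023, 0.634, -0.773], [0.029, -0.772, -0.635]] [ 533.   73. 1331.]
```

View pics/top0.png

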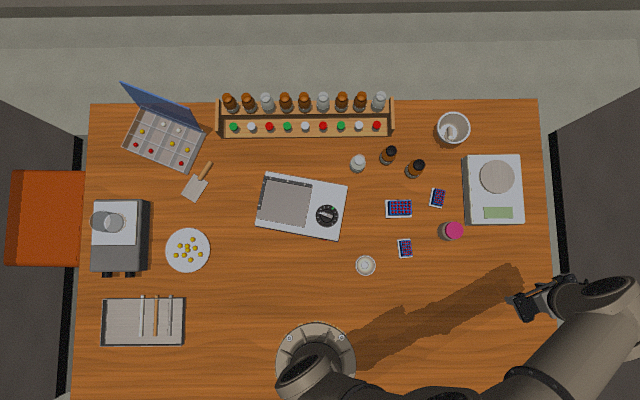

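View pics/side0.png

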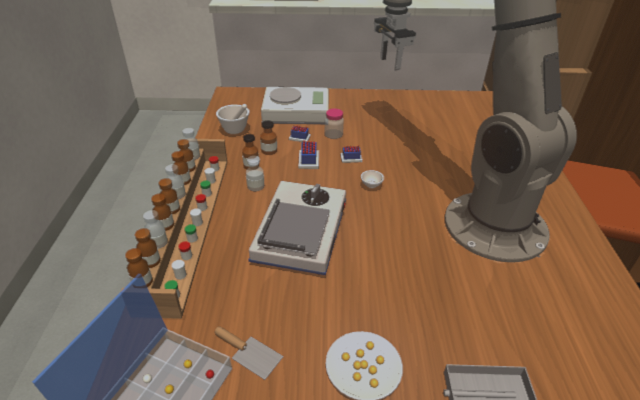

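Top view: there are three things that look like the holder, at pixels (399,209), (438,197) and (405,248). (399,209) is the largest, so I choose it. The vibrator is at (300,205) with its dial at (327,215). Next I check this in a crop and measure.

```bash
cat > h.py <<'E'
import numpy as np,cv2
def load(n): 
    z=np.load(n); return {k:z[k] for k in z.files}
def world(d):
    h,w=d["depth"].shape;u,v=np.meshgrid(np.arange(w),np.arange(h));Z=d["depth"]
    P=np.stack([(u-d["cx"])/d["fx"]*Z,(v-d["cy"])/d["fy"]*Z,Z],-1)
    return (P-d["t"])@d["R"]
def ray(d,u,v,z):
    c=-d["R"].T@d["t"]; r=d["R"].T@np.array([(u-d["cx"])/d["fx"],(v-d["cy"])/d["fy"],1]); return c+r*(z-c[2])/r[2]
E
python3 - <<'E'
from h import *
d=load("top0.npz");W=world(d);im=d["image"]
cv2.imwrite("pics/crop.png",cv2.resize(im[155:275,245:445],None,fx=4,fy=4,interpolation=cv2.INTER_CUBIC))
# vibrator housing top: z 45..65
def rect(m,name):
    p=W[m][:,:2].astype(np.float32);print(name,len(p),cv2.minAreaRect(p),W[m][:,2].mean())
box=np.zeros(im.shape[:2],bool);box[165:245,250:352]=1
g=im.min(2)>130
rect(box&(W[...,2]>45)&(W[...,2]<66),"housing")
for n,(u0,u1,v0,v1) in {"A":(383,415,196,222),"B":(427,448,186,208),"C":(395,415,236,260)}.items():
    b=np.zeros_like(box);b[v0:v1,u0:u1]=1
    rect(b&(W[...,2]>6),n+" all");rect(b&(W[...,2]>30),n+" top")
    print(np.percentile(W[b][:,2],[1,50,95,99]))
E
```

```text
housing 2568 ((583.443115234375, 36.26582336425781), (299.6671447753906, 273.7798767089844), 78.89163208007812) 55.95001345111558
A all 490 ((490.8122863769531, -179.9236297607422), (97.56192016601562, 379.807373046875), 18.61418342590332) 53.35525917252368
A top 337 ((485.2450256347656, -174.12449645996094), (71.42951965332031, 369.51690673828125), 21.620695114135742) 71.44095312054442
[-4.67287244 12.34104039 58.87716419 64.03421552]
B all 262 ((505.2787780761719, -245.17161560058594), (75.56240844726562, 513.9142456054688), 19.48095703125) 34.40568962655603
B top 167 ((473.0218505859375, -251.82460021972656), (61.61409378051758, 501.2764587402344), 27.65735626220703) 46.32236596432828
[-5.04045014  9.42942648 43.07330501 45.94411586]
C all 256 ((375.84820556640625, -190.11058044433594), (72.7070083618164, 341.9044494628906), 9.342805862426758) 40.00902276507791
C top 174 ((377.1391296386719, -180.67213439941406), (55.570560455322266, 325.87335205078125), 7.309988498687744) 53.42441010818053
[-4.46355631  7.89415124 42.80828067 45.72835648]
```

View pics/crop.png

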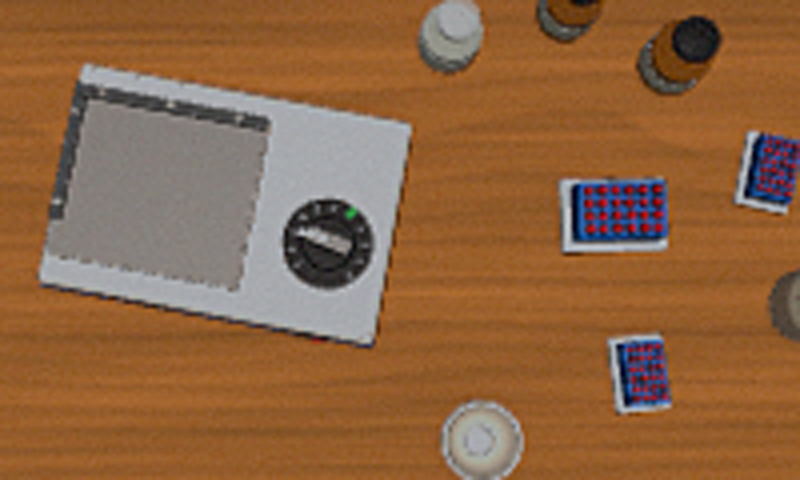

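The crop confirms A (crop 615,215) is the largest. The dial centre is at crop (328,243), with the pointer end up-left at (300,230) and the green mark at (350,212).

```bash
cat >> h.py <<'E'
def fit(local,meas):
    local=np.array(local,float);meas=np.array(meas)[:,:2]
    a=local-local.mean(0);b=meas-meas.mean(0)
    th=np.arctan2((a[:,0]*b[:,1]-a[:,1]*b[:,0]).sum(),(a*b).sum())
    R=np.array([[np.cos(th),-np.sin(th)],[np.sin(th),np.cos(th)]])
    t=meas.mean(0)-R@local.mean(0);return th,t,R,np.linalg.norm(local@R.T+t-meas,axis=1)
E
python3 - <<'E'
from h import *
d=load("top0.npz")
def c(x,y,z): return ray(d,245+(x+.5)/4-.5,155+(y+.5)/4-.5,z)
th,t,R,e=fit([[100,145],[100,-155],[-100,-155],[-100,145]],[c(*p,55) for p in [(85,65),(411,124),(374,346),(40,283)]])
print("vib",np.degrees(th),t,e,"dial",t+R@[-20,-100],"dial seen",c(328,243,63),"corner",t+R@[65,130])
p=c(300,229,89)-c(325,240,89);print("ptr",np.degrees(np.arctan2(p[1],p[0])))
f=[c(*p,12) for p in [(562,180),(563,253),(667,248)]];print(f)
f=[c(*p,50) for p in [(573,180),(575,241),(667,238),(667,180)]];f=np.array(f);print(f,f.mean(0))
E
```

```text
vib -10.986108879649514 [547.69310476  47.16707585] [2.7801235  3.6030901  1.57869852 2.82827849] dial [509.00253661 -47.18884572] dial seen [510.18466404 -45.65339163  63.        ] corner [636.27610655 162.39750496]
ptr 65.57164985303417
[array([ 570.53403609, -259.94868795,   12.        ]), array([ 504.0369979 , -258.73210292,   12.        ]), array([ 507.66181194, -352.62571387,   12.        ])]
[[ 565.18046856 -262.7545972    50.        ]
 [ 511.11941143 -262.73759134   50.        ]
 [ 512.98424291 -343.48254195   50.        ]
 [ 564.3618571  -345.563911     50.        ]] [ 538.411495   -303.63466037   50.        ]
```

```bash
python3 -m handwheel '[[4,2.83,-2.73,0,0,0,0],[4,2.83,-2.73,0,0,0,0],[4,2.83,-2.73,0,0,0,0],[4,2.83,-2.73,0,0,0,0],[4,2.83,-2.73,0,0,0,0],[4,2.83,-2.73,0,0,0,0],[4,2.83,-2.73,0,0,0,0],[4,2.83,-2.73,0,0,0,0]]'; python3 -m handwheel '[[4,2.83,-2.73,0,0,0,0],[4,2.83,-2.73,0,0,0,0],[4,2.83,-2.73,0,0,0,0],[4,2.83,-2.73,0,0,0,0],[4,2.83,-2.73,0,0,0,0],[4,2.83,-2.73,0,0,0,0],[4,2.83,-2.73,0,0,0,0],[4,2.83,-2.73,0,0,0,0]]'; python3 -m handwheel '[[4,0,0,0,0,0,-0.15],[4,0,0,0,0,0,-0.15],[4,0,0,0,0,0,-0.15],[4,0,0,0,0,0,-0.15],[4,0,0,0,0,0,-0.14],[4,0,0,0,0,0,0]]'
python3 - <<'E'
from h import *
from workcell import eyes,monitor
o=monitor.get_obs();print(o["position"],o["tcp_rot"])
d=eyes.get_image("wrist");cv2.imwrite("pics/w1.png",d["image"]);np.savez("w1.npz",**{k:np.array(v) for k,v in d.items()})
E
```

```text
clock: 1.1
position: [383.8, -334.2, 205.3]
tcp_rot: [-0.0, 0.981, 0.195, -0.0]
ft_force: [1.6, 0.1, -0.0]
width: 0.426
grip_force: 0.0
clock: 2.1
position: [509.6, -46.1, 205.4]
tcp_rot: [-0.0, 0.981, 0.195, -0.0]
ft_force: [-0.0, 0.2, 0.2]
width: 0.424
grip_force: 0.0
clock: 2.85
position: [509.3, -47.3, 205.3]
tcp_rot: [-0.0, 0.844, 0.536, -0.0]
ft_force: [-0.3, -0.4, 0.3]
width: 0.425
grip_force: 0.0
[509.25621084 -47.30577939 205.30548792] [-1.59486131e-04  8.44338407e-01  5.35810235e-01 -1.44691507e-04]
```

View pics/w1.png

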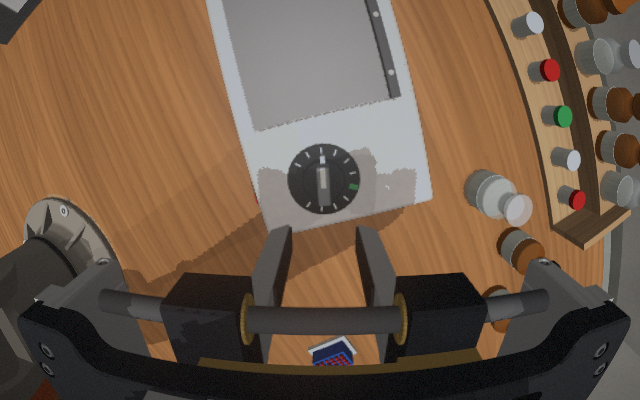

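The wrist view shows the dial's skirt centre at about (323,179), the pointer running along the bar from (325,203) to (322,158), and green at (354,187). The gripper is nearly aligned.

```bash
cat >> h.py <<'E'
def fray(d,u,v,z):
    a=np.array([(u-d["cx"])/d["fx"],(v-d["cy"])/d["fy"]]);r=np.linalg.norm(a)
    q=np.array([*(a/r*np.sin(r)),np.cos(r)]);c=-d["R"].T@d["t"];w=d["R"].T@q
    return c+w*(z-c[2])/w[2]
def fproj(d,X):
    p=d["R"]@np.array(X,float)+d["t"];n=np.hypot(p[0],p[1]);r=np.arctan2(n,p[2])
    return np.array([d["cx"]+d["fx"]*r*p[0]/n,d["cy"]+d["fy"]*r*p[1]/n])
E
python3 - <<'E'
from h import *
d=load("w1.npz");im=d["image"]
m=(im.max(2)<75);b=np.zeros_like(m);b[135:225,278:372]=1
n,l,s,c=cv2.connectedComponentsWithStats((m&b).astype(np.uint8))
k=1+s[1:,4].argmax();pts=np.argwhere(l==k)[:,::-1].astype(np.int32)
(ex,ey),ax,_=cv2.fitEllipse(cv2.convexHull(pts));print("skirt",ex,ey,ax,fray(d,ex,ey,63))
A=fray(d,323,159,89);B=fray(d,325,202,89);g=fray(d,354,187,63)
ctr=fray(d,ex,ey,63)
print(A,B,"len",np.linalg.norm(A-B),"ptr",np.degrees(np.arctan2(*(A-B)[1::-1])),"green",np.degrees(np.arctan2(*(g-ctr)[1::-1])))
cv2.imwrite("pics/w1c.png",cv2.resize(im[135:225,270:380],None,fx=6,fy=6,interpolation=cv2.INTER_CUBIC))
E
```

```text
skirt 323.3676452636719 178.81741333007812 (69.44587707519531, 71.45590209960938) [510.25631831 -42.36377026  63.        ]
[520.87186048 -18.99001944  89.        ] [504.17638645 -59.10808191  89.        ] len 43.453397901134295 ptr 67.40494663978153 green -40.45580395973255
```

View pics/w1c.png

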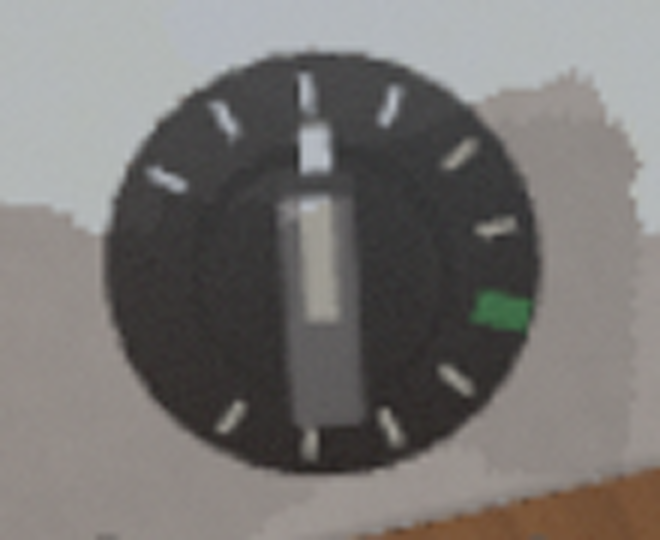

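```bash
python3 - <<'E'
from h import *
d=load("w1.npz")
A=fray(d,322.8,167.7,89);B=fray(d,324.7,205.3,89);print(A,B,(A+B)/2,np.linalg.norm(A-B),np.degrees(np.arctan2(*(A-B)[1::-1])))
p=fray(d,315/6+270,122/6+135,64);print(p)
for z in(63,):print(fray(d,323.4,178.8,z))
c=-d["R"].T@d["t"];print("cam",c)
# housing/rail edges
print(fray(d,433,198,55),fray(d,397,97,87),fray(d,383,97,87))
E
```

```text
[517.04477799 -26.65709383  89.        ] [502.43274546 -62.11777438  89.        ] [509.73876172 -44.38743411  89.        ] 38.35324444591876 67.60525576076851
[520.2731571  -18.96460423  64.        ]
[510.29560099 -42.36122054  63.        ]
cam [541.95827773  24.92007219 384.44658033]
[ 615.02055703 -118.08811779   55.        ] [611.49920648   6.22882989  87.        ] [598.71252786  11.5682447   87.        ]
```

```bash
python3 -m handwheel '[[4,0.33,-0.06,0,0,0,-0.046],[4,0,0,3,0,0,0],[4,0,0,3,0,0,0],[4,0,0,3,0,0,0],[4,0,0,2,0,0,0],[4,0,0,1.5,0,0,0],[4,0,0,1.1,0,0,0],[4,0,0,0,0,0,0]]'; python3 -m handwheel '[[0,0,0,0,0,0,0],[0,0,0,0,0,0,0],[0,0,0,0,0,0,0],[0,0,0,0,0,0,0],[0,0,0,0,0,0,0],[0,0,0,0,0,0,0]]'
```

```text
clock: 3.9
position: [510.1, -43.9, 69.1]
tcp_rot: [-0.0, 0.832, 0.555, -0.0]
ft_force: [-0.2, 0.3, 0.5]
width: 0.426
grip_force: 0.0
clock: 4.65
position: [510.7, -44.1, 69.9]
tcp_rot: [0.0, 0.832, 0.555, 0.0]
ft_force: [0.5, -0.0, 5.2]
width: 0.138
grip_force: 30.0
```

```bash
python3 -m handwheel '[[0,0,0,0,0,0,0.17],[0,0,0,0,0,0,0.17],[0,0,0,0,0,0,0.17],[0,0,0,0,0,0,0.17],[0,0,0,0,0,0,0.17],[0,0,0,0,0,0,0.17],[0,0,0,0,0,0,0.17],[0,0,0,0,0,0,0.17],[0,0,0,0,0,0,0.17],[0,0,0,0,0,0,0.17]]'; python3 -m handwheel '[[0,0,0,0,0,0,0.14],[0,0,0,0,0,0,0],[0,0,0,0,0,0,0],[0,0,0,0,0,0,0]]'; python3 -m handwheel '[[4,0,0,0,0,0,0],[4,0,0,0,0,0,0],[4,0,0,0,0,0,0],[4,0,0,-2,0,0,0],[4,0,0,-4,0,0,0],[4,0,0,-4,0,0,0],[4,0,0,-4,0,0,0],[4,0,0,0,0,0,0]]'
python3 - <<'E'
from h import *
from workcell import eyes
d=eyes.get_image("wrist");im=d["image"]
np.savez("w2.npz",**{k:np.array(v) for k,v in d.items()})
e=fproj(d,[510,-44,63]);print(e)
u,v=np.round(e).astype(int)
cv2.imwrite("pics/w2.png",im)
g=(im[...,1].astype(int)-im[...,2]>30)&(im[...,1].astype(int)-im[...,0]>20)
g[:v-45]=0;g[v+45:]=0;g[:,:u-45]=0;g[:,u+45:]=0
p=np.argwhere(g).mean(0);w=fray(d,p[1],p[0],63);print("green",g.sum(),p,w,np.degrees(np.arctan2(w[1]+44,w[0]-510)))
E
```

```text
clock: 5.9
position: [510.9, -44.8, 69.9]
tcp_rot: [0.0, 0.965, -0.261, 0.001]
ft_force: [1.3, -6.4, 3.6]
width: 0.137
grip_force: 30.0
clock: 6.4
position: [510.8, -44.9, 69.9]
tcp_rot: [0.0, 0.946, -0.325, 0.001]
ft_force: [1.9, -5.4, 3.9]
width: 0.133
grip_force: 30.0
clock: 7.4
position: [511.8, -43.9, 212.3]
tcp_rot: [-0.001, 0.946, -0.325, 0.002]
ft_force: [-0.5, 0.2, -0.8]
width: 0.427
grip_force: 0.0
[324.255357   182.93539053]
green 41 [151.46341463 325.31707317] [536.62273307 -66.1757202   63.        ] -39.79300649737392
```

View pics/w2.png

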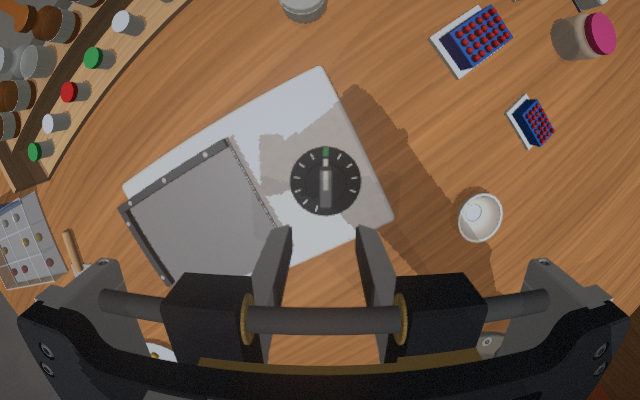

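The picture shows the pointer (326,175) in line with the green mark (326,152). Next I go to the holder, unwinding the wrist on the way.

```bash
python3 -m handwheel '[[9,0,0,0,0,0,-0.172],[9,0,0,0,0,0,-0.172],[9,0,0,0,0,0,-0.172],[9,0,0,0,0,0,-0.172],[9,0,0,0,0,0,-0.172],[9,0,0,0,0,0,-0.172],[9,0,0,0,0,0,-0.172],[9,0,0,0,0,0,-0.172],[9,0,0,0,0,0,-0.172],[9,0,0,0,0,0,-0.172]]'; python3 -m handwheel '[[9,0,0,0,0,0,-0.172],[9,0,0,0,0,0,-0.172],[9,0,0,0,0,0,-0.168],[9,-4,0.3,0,0,0,0],[9,-4,0.3,0,0,0,0],[9,-4,0.3,0,0,0,0],[9,-4,0.3,0,0,0,0],[9,-4,0.3,0,0,0,0],[9,-4,0.3,0,0,0,0],[9,-2,0.3,0,0,0,0]]'; python3 -m handwheel '[[9,0,0.4,0,0,0,0],[9,0,0,0,0,0,0]]'
python3 - <<'E'
from h import *
from workcell import eyes
d=eyes.get_image("wrist");im=d["image"]
np.savez("w3.npz",**{k:np.array(v) for k,v in d.items()})
e=fproj(d,[538,-305,50]);print(e)
u,v=np.round(e).astype(int)
cv2.imwrite("pics/w3.png",im)
E
```

```text
clock: 8.7
position: [509.6, -43.9, 208.0]
tcp_rot: [-0.001, 0.862, 0.507, -0.001]
ft_force: [-0.4, 0.0, -0.1]
width: 0.957
grip_force: 0.0
clock: 9.95
position: [530.1, -305.7, 207.9]
tcp_rot: [-0.001, 0.708, 0.706, -0.001]
ft_force: [-0.4, 0.9, 0.5]
width: 0.956
grip_force: 0.0
clock: 10.2
position: [535.5, -302.3, 208.9]
tcp_rot: [-0.001, 0.707, 0.707, 0.0]
ft_force: [-0.4, 0.3, 0.2]
width: 0.96
grip_force: 0.0
[326.73058474 182.70720688]
```

View pics/w3.png

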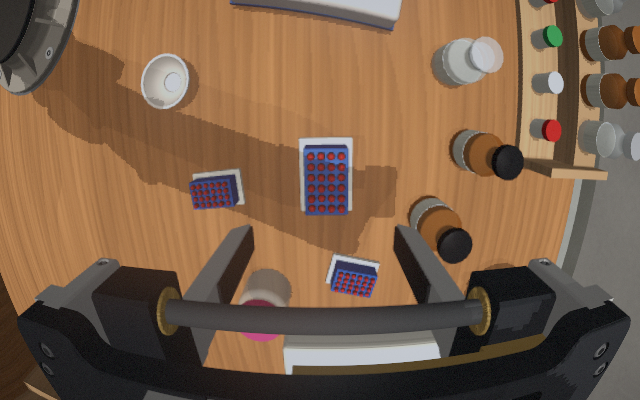

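The wrist view shows the holder's foot at (299..353, 138..215) and its block at (305..349, 144..216). The amber bottles are to its right at (430,215) and (480,150).

```bash
python3 - <<'E'
from h import *
d=load("w3.npz");im=d["image"].astype(int)
b=np.zeros(im.shape[:2],bool);b[130:225,290:362]=1
white=(im.min(2)>110)&(im.max(2)-im.min(2)<45)&b
blue=(im[...,0]>im[...,1]+25)&(im[...,0]>im[...,2]+15)&b
for n,m,z in(("white",white,12),("all",white|blue,12),("blue",blue,50)):
    p=np.argwhere(m);w=np.array([fray(d,u,v,z)[:2] for v,u in p],np.float32);print(n,len(p),p.min(0),p.max(0),cv2.minAreaRect(w),w.min(0),w.max(0))
f=lambda u,v,z:np.round(fray(d,u,v,z)[:2],1)
print("foot",f(299,138,12),f(353,138,12),f(299,215,12),f(352.5,210,12))
print("block",f(304.5,144,50),f(349,144,50),f(305,216,50),f(349.5,216,50))
print("bottles",f(430,215,10),f(470,150,10))
t=load("top0.npz");W=world(t)
for (u0,u1,v0,v1) in ((403,428,156,182),(378,400,143,168),(440,465,220,242)):
    w=W[v0:v1,u0:u1].reshape(-1,3);w=w[(w[:,2]>85)&(w[:,2]<125)];print(len(w),np.median(w,0),w.min(0),w.max(0))
E
```

```text
white 1038 [137 298] [210 352] ((536.5570068359375, -303.66455078125), (66.25303649902344, 93.40863800048828), 0.13087104260921478) [ 503.33212 -350.2972 ] [ 569.7771  -256.88873]
all 2816 [137 298] [214 352] ((536.9227905273438, -306.3614807128906), (65.85411834716797, 99.40193939208984), 0.8270910382270813) [ 503.33212 -355.72824] [ 569.7771  -256.88873]
blue 1783 [145 303] [214 347] ((536.6034545898438, -302.3304748535156), (48.53343200683594, 80.6969985961914), 1.0993015766143799) [ 511.75757 -342.2784 ] [ 561.6177  -262.34476]
foot [ 504.6 -258.2] [ 570.3 -258.1] [ 502.8 -357.1] [ 571.7 -350.3]
block [ 513.5 -261.3] [ 562.3 -261.2] [ 512.9 -344.7] [ 564.6 -344.8]
bottles [ 678.3 -358.9] [ 728.6 -268.8]
114 [ 675.37768201 -360.44751527  110.50404336] [ 657.34907914 -379.94208017   85.77169557] [ 697.12960752 -341.62729049  118.02613618]
99 [ 724.23552329 -267.00426195  114.63153116] [ 708.37747896 -284.57740259   87.99661498] [ 745.60603983 -249.71674929  120.83796097]
245 [ 453.64684409 -476.08656249   90.9617813 ] [ 426.51472584 -506.44852052   85.14092242] [ 481.07881318 -447.53508954   98.22208094]
```

```bash
python3 -m handwheel '[[9,-0.2,0.2,0,0,0,-0.012],[9,0,0,4,0,0,0],[9,0,0,4,0,0,0],[9,0,0,4,0,0,0],[9,0,0,3,0,0,0],[9,0,0,2,0,0,0],[9,0,0,1.2,0,0,0],[9,0,0,0.8,0,0,0],[9,0,0,0,0,0,0]]'
```

```text
clock: 11.38
position: [537.1, -306.0, 19.6]
tcp_rot: [0.0, 0.703, 0.711, 0.0]
ft_force: [0.2, -0.1, 0.5]
width: 0.959
grip_force: 0.0
```

```bash
python3 -m handwheel '[[4,0.1,0,0.2,0,0,0],[4,0,0,0,0,0,0],[4,0,0,0,0,0,0],[4,0,0,0,0,0,0],[4,0,0,0,0,0,0],[4,0,0,0,0,0,0],[4,0,0,0,0,0,0],[4,0,0,0,0,0,0]]'; python3 -m handwheel '[[4,0,0,-1,0,0,0],[4,0,0,-2,0,0,0],[4,0,0,-3,0,0,0],[4,0,0,-3,0,0,0],[4,0,0,-3,0,0,0],[4,0,0,-2,0,0,0],[4,0,0,-1,0,0,0],[4,0,0,0,0,0,0]]'
```

```text
clock: 12.38
position: [537.2, -305.0, 17.6]
tcp_rot: [0.0, 0.703, 0.711, 0.0]
ft_force: [0.5, -1.0, 3.9]
width: 0.531
grip_force: 30.0
clock: 13.38
position: [537.2, -305.1, 168.3]
tcp_rot: [0.0, 0.703, 0.711, 0.0]
ft_force: [0.6, -0.6, -4.2]
width: 0.531
grip_force: 30.0
```

```bash
python3 - <<'E'
from h import *
d=load("w2.npz")
px=[(321,67),(394,221),(123,187),(326,180.8)]
m=[fray(d,*p,z) for p,z in zip(px,(55,55,55,63))]
L=[[100,-155],[-100,-155],[100,145],[-20,-100]]
th,t,R,e=fit(L,m);print(np.degrees(th),t,e,"corner",t+R@[65,130])
im=d["image"];cv2.imwrite("pics/w2c.png",cv2.resize(im[60:290,110:400],None,fx=2.6,fy=2.6,interpolation=cv2.INTER_CUBIC))
E
```

```text
-11.103096952377737 [546.11787555  49.47381205] [4.34758229 5.18227058 6.33552571 4.10728932] corner [634.93597313 164.52312992]
```

View pics/w2c.png

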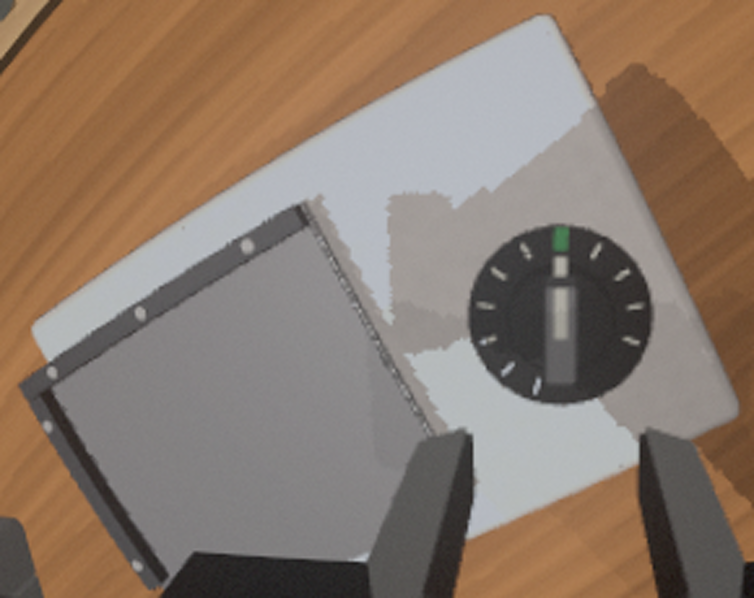

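```bash
python3 -m handwheel '[[4,3,0.41,0,0,0,0],[4,4.4,0.41,0,0,0,0],[4,4.4,0.41,0,0,0,0],[4,4.4,0.41,0,0,0,0],[4,4.4,0.41,0,0,0,0],[4,4.4,0.41,0,0,0,0],[4,4.4,0.41,0,0,0,0],[4,4.4,0.41,0,0,0,0],[4,4.4,0.41,0,0,0,0],[4,3,0.41,0,0,0,0]]'; python3 -m handwheel '[[4,0,0,0,0,0,0.1],[4,0,0,0,0,0,0.104],[4,0,0,0,0,0,0],[4,0,0,0,0,0,0]]'
python3 - <<'E'
from h import *
from workcell import eyes
d=eyes.get_image("wrist");np.savez("w4.npz",**{k:np.array(v) for k,v in d.items()})
cv2.imwrite("pics/w4.png",d["image"][0:400,100:580])
d2=load("w2.npz")
f=lambda x,y:fray(d2,110+(x+.5)/2.6-.5,60+(y+.5)/2.6-.5,87)[:2]
c,a,b=f(44,391),f(310,228),f(156,578)
print("w2 corner",c,"far dir",np.degrees(np.arctan2(*(c-a)[::-1]))-90,"left",np.degrees(np.arctan2(*(c-b)[::-1])))
E
```

```text
clock: 14.62
position: [572.8, 109.6, 166.6]
tcp_rot: [-0.001, 0.703, 0.712, -0.0]
ft_force: [-0.1, -0.4, -4.2]
width: 0.528
grip_force: 30.0
clock: 15.12
position: [573.2, 107.3, 167.1]
tcp_rot: [-0.0, 0.771, 0.637, -0.0]
ft_force: [0.3, -0.8, -3.4]
width: 0.53
grip_force: 30.0
w2 corner [636.40184345 160.79099975] far dir -11.80733925804013 left -13.370403333189698
```

View pics/w4.png

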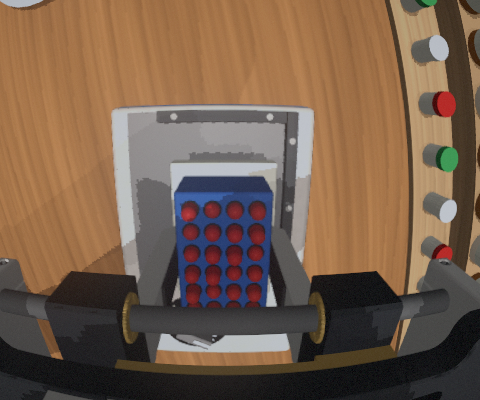

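The view shows the corner (full-image pixel) at about (385,124), the left rail from (257,123), the far rail running to (386,225), and the held foot's front corners at (272,163) and (377,163), nicely parallel.

```bash
python3 - <<'E'
from h import *
d=load("w4.npz")
f=lambda u,v,z:fray(d,u,v,z)[:2]
c,a,b=f(385,124,87),f(387,222,87),f(257,123.5,87)
print("corner",c,f(385,124,77),"far yaw",np.degrees(np.arctan2(*(c-a)[::-1]))-90,"left",np.degrees(np.arctan2(*(c-b)[::-1])))
h=[f(113+100,108,55),f(312+100,108,55)];print("housing left corners",h,np.degrees(np.arctan2(*(h[1]-h[0])[::-1])))
p,q=f(271.5,163,161.5),f(377.5,163,161.5);print("foot",p,q,np.linalg.norm(p-q),np.degrees(np.arctan2(*(q-p)[::-1])))
y=np.degrees(np.arctan2(*(q-p)[::-1]));m=(p+q)/2;print("holder ctr",m-47*np.array([-np.sin(np.radians(y)),np.cos(np.radians(y))]))
print("cam",-d["R"].T@d["t"])
E
```

```text
corner [635.61858711 163.79570509] [637.49161445 162.94766504] far yaw -7.047866404764875 left -11.22658108212711
housing left corners [array([482.89743263, 209.79963428]), array([670.46813194, 172.2388221 ])] -11.323640117882505
foot [549.75473553 159.59301144] [613.30158164 147.33577587] 64.71816958717481 -10.917423155857954
holder ctr [572.62663873 107.3150389 ]
cam [587.07325871 185.77530008 346.18109846]
```

```bash
python3 -m handwheel '[[4,0,0,2,0,0,0.005],[4,0,0,2,0,0,0],[4,0,0,1.6,0,0,0],[4,0,0,0.8,0,0,0],[4,0,0,0.5,0,0,0],[4,0,0,0,0,0,0],[4,0,0,0,0,0,0]]'; python3 -m handwheel '[[4,0,0,0.1,0,0,0],[4,0,0,0,0,0,0]]';  python3 -m handwheel '[[4,0,0,0.1,0,0,0],[4,0,0,0,0,0,0]]'
```

```text
clock: 16.05
position: [573.8, 107.5, 99.0]
tcp_rot: [0.0, 0.774, 0.634, 0.0]
ft_force: [0.3, 0.9, -4.1]
width: 0.53
grip_force: 30.0
clock: 16.3
position: [573.6, 107.4, 97.7]
tcp_rot: [0.0, 0.774, 0.634, 0.0]
ft_force: [0.5, -0.4, -2.0]
width: 0.528
grip_force: 30.0
clock: 16.55
position: [573.5, 107.4, 96.5]
tcp_rot: [-0.0, 0.774, 0.634, -0.0]
ft_force: [0.0, -0.2, -2.6]
width: 0.528
grip_force: 30.0
```

```bash
python3 -m handwheel '[[4,0,0,0.1,0,0,0],[4,0,0,0,0,0,0]]'|sed -n '2p;4p';  python3 -m handwheel '[[4,0,0,0.05,0,0,0],[4,0,0,0,0,0,0]]'|sed -n '2p;4p';  python3 -m handwheel '[[4,0,0,0.05,0,0,0],[4,0,0,0,0,0,0]]'|sed -n '2p;4p'
```

```text
position: [573.5, 107.4, 95.4]
ft_force: [-0.4, 0.2, -3.7]
position: [573.5, 107.4, 95.0]
ft_force: [-0.0, -0.0, -3.7]
position: [573.5, 107.4, 94.7]
ft_force: [-0.9, 0.2, 0.4]
```

```bash
python3 -m handwheel '[[4,0,0.5,0,0,0,0],[4,0,0.5,0,0,0,0],[4,0,0.4,0,0,0,0],[4,0.5,0,0,0,0,0],[4,0.6,0,0,0,0,0],[4,0.5,0,0,0,0,0],[4,0,0,0,0,0,0]]'|sed -n '2,4p';  python3 -m handwheel '[[4,0,0.1,0,0,0,0],[4,0,0,0,0,0,0]]'|sed -n '2p;4p';  python3 -m handwheel '[[4,0,0.1,0,0,0,0],[4,0,0,0,0,0,0]]'|sed -n '2p;4p'
```

```text
position: [590.8, 121.3, 94.7]
tcp_rot: [-0.0, 0.773, 0.634, 0.001]
ft_force: [1.8, -0.9, 1.8]
position: [590.8, 121.2, 94.7]
ft_force: [-4.5, 3.2, 7.1]
position: [591.1, 121.2, 94.7]
ft_force: [-9.7, 2.2, 10.8]
```

```bash
python3 -m handwheel '[[4,0,0,-0.04,0,0,0],[4,0,0,0,0,0,0]]'|sed -n '2p;4p';  python3 -m handwheel '[[4,0.1,0,0,0,0,0],[4,0,0,0,0,0,0]]'|sed -n '2p;4p';  python3 -m handwheel '[[4,0.1,0,0,0,0,0],[4,0,0,0,0,0,0]]'|sed -n '2p;4p'; python3 -m handwheel '[[4,0.1,0,0,0,0,0],[4,0,0,0,0,0,0]]'|sed -n '2,4p'
```

```text
position: [592.1, 120.2, 94.7]
ft_force: [-0.7, 1.1, -1.3]
position: [592.6, 120.9, 94.7]
ft_force: [-0.2, 0.1, -3.1]
position: [592.7, 122.0, 94.8]
ft_force: [-0.4, 0.2, -3.2]
position: [593.0, 123.0, 94.9]
tcp_rot: [-0.0, 0.774, 0.634, 0.0]
ft_force: [-0.5, -1.0, -3.4]
```

```bash
for i in 1; do python3 -m handwheel '[[4,0,0.05,0,0,0,0],[4,0,0,0,0,0,0]]'|sed -n '2p;4p'; done;  python3 -m handwheel '[[4,0,0.05,0,0,0,0],[4,0,0,0,0,0,0]]'|sed -n '2p;4p'; python3 -m handwheel '[[4,0,0.05,0,0,0,0],[4,0,0,0,0,0,0]]'|sed -n '2p;4p';python3 -m handwheel '[[4,0,0.05,0,0,0,0],[4,0,0,0,0,0,0]]'|sed -n '2,4p'
```

```text
position: [593.5, 122.7, 94.9]
ft_force: [-0.4, -0.6, -3.3]
position: [594.0, 122.6, 94.9]
ft_force: [-0.2, -0.1, -2.8]
position: [594.4, 122.6, 94.9]
ft_force: [0.1, -0.8, -2.5]
position: [594.9, 122.5, 94.9]
tcp_rot: [-0.0, 0.774, 0.634, 0.0]
ft_force: [-0.3, -0.6, -3.4]
```

Still free; continue toward the far rail.

```bash
python3 -m handwheel '[[4,0,0.05,0,0,0,0],[4,0,0,0,0,0,0]]'|sed -n '2p;4p';  python3 -m handwheel '[[4,0,0.05,0,0,0,0],[4,0,0,0,0,0,0]]'|sed -n '2p;4p'; python3 -m handwheel '[[4,0,0.05,0,0,0,0],[4,0,0,0,0,0,0]]'|sed -n '2p;4p';python3 -m handwheel '[[4,0,0.05,0,0,0,0],[4,0,0,0,0,0,0]]'|sed -n '2,4p'
```

```text
position: [595.4, 122.4, 94.9]
ft_force: [-0.3, 0.0, -3.0]
position: [595.9, 122.3, 94.9]
ft_force: [0.1, 0.4, -3.1]
position: [596.4, 122.2, 94.9]
ft_force: [0.1, -0.6, -3.9]
position: [596.6, 122.1, 94.9]
tcp_rot: [-0.0, 0.773, 0.634, -0.0]
ft_force: [-3.1, 0.2, -1.4]
```

```bash
python3 -m handwheel '[[4,0,0.05,0,0,0,0],[4,0,0,0,0,0,0]]'|sed -n '2p;4p';  python3 -m handwheel '[[4,0,0.05,0,0,0,0],[4,0,0,0,0,0,0]]'|sed -n '2,4p'
```

```text
position: [596.6, 122.1, 94.8]
ft_force: [-5.4, 0.4, -0.5]
position: [596.6, 122.1, 94.7]
tcp_rot: [-0.001, 0.773, 0.634, -0.001]
ft_force: [-8.8, 1.1, 2.6]
```

```bash
python3 - <<'E'
from h import *
from workcell import eyes
d=eyes.get_image("wrist");im=d["image"]
np.savez("w5.npz",**{k:np.array(v) for k,v in d.items()})
cv2.imwrite("pics/w5.png",cv2.resize(im[90:290,230:430],None,fx=3,fy=3,interpolation=cv2.INTER_CUBIC))
E
```

```text
(no output)
```

View pics/w5.png

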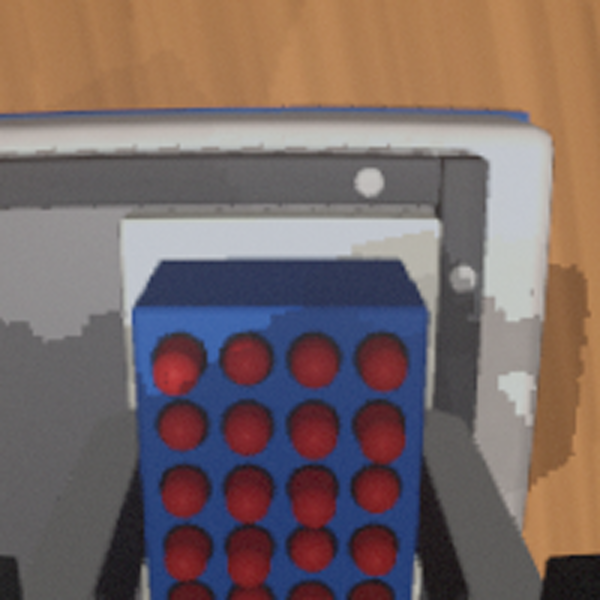

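The picture shows the foot flush with the far rail (crop x=440) and about 2 mm short of the left rail (foot y=215, rail edge y=207).

```bash
python3 -m handwheel '[[4,0,-0.06,-0.02,0,0,0],[4,0.1,0,0,0,0,0],[4,0,0,0,0,0,0]]'|sed -n '2p;4p';  python3 -m handwheel '[[4,0.05,0,0,0,0,0],[4,0,0,0,0,0,0]]'|sed -n '2p;4p'; python3 -m handwheel '[[4,0.05,0,0,0,0,0],[4,0,0,0,0,0,0]]'|sed -n '2p;4p';python3 -m handwheel '[[4,0.05,0,0,0,0,0],[4,0,0,0,0,0,0]]'|sed -n '2,4p'
```

```text
position: [596.7, 122.5, 94.8]
ft_force: [-6.0, -2.7, -2.0]
position: [596.7, 122.5, 94.8]
ft_force: [-7.7, -3.5, 0.2]
position: [596.7, 122.7, 94.8]
ft_force: [-7.3, -5.8, 2.0]
position: [596.7, 123.0, 94.8]
tcp_rot: [-0.0, 0.774, 0.633, -0.001]
ft_force: [-8.4, -6.5, 2.3]
```

```bash
python3 -m handwheel '[[4,0.05,-0.03,-0.03,0,0,0],[4,0,0,0,0,0,0]]'|sed -n '2p;4p';  python3 -m handwheel '[[4,0.05,0,0,0,0,0],[4,0,0,0,0,0,0]]'|sed -n '2p;4p'; python3 -m handwheel '[[4,0.05,0,0,0,0,0],[4,0,0,0,0,0,0]]'|sed -n '2p;4p';python3 -m handwheel '[[4,0.05,0,0,0,0,0],[4,0,0,0,0,0,0]]'|sed -n '2,4p'
```

```text
position: [597.0, 124.4, 95.1]
ft_force: [-5.2, -3.2, -1.8]
position: [597.0, 124.4, 95.1]
ft_force: [-6.3, -4.2, -0.0]
position: [597.1, 124.4, 95.2]
ft_force: [-7.2, -6.7, 0.5]
position: [597.0, 124.4, 95.2]
tcp_rot: [0.0, 0.774, 0.633, -0.002]
ft_force: [-8.1, -8.8, 2.3]
```

```bash
python3 -m handwheel '[[4,0.06,0,-0.03,0,0,0],[4,0,0,0,0,0,0]]'|sed -n '2p;4p';  python3 -m handwheel '[[4,0.08,0,0,0,0,0],[4,0,0,0,0,0,0]]'|sed -n '2p;4p'; python3 -m handwheel '[[4,0.06,0.05,0,0,0,0],[4,0,0,0,0,0,0]]'|sed -n '2,4p'
python3 - <<'E'
from h import *
from workcell import eyes
d=eyes.get_image("wrist");g=d["image"].mean(2)
np.savez("w6.npz",**{k:np.array(v) for k,v in d.items()})
o=load("w5.npz")["image"].mean(2)
for u in(285,300,320,340,360):print(u,"old",o[152:172,u].astype(int),"new",g[152:172,u].astype(int))
for v in(170,185,200):print(v,"old",o[v,362:392].astype(int),"new",g[v,362:392].astype(int))
E
```

```text
position: [597.1, 124.5, 95.3]
ft_force: [-7.8, -11.8, 0.7]
position: [597.1, 124.5, 95.3]
ft_force: [-9.0, -13.9, 3.4]
position: [597.1, 124.6, 95.3]
tcp_rot: [0.001, 0.774, 0.633, -0.003]
ft_force: [-14.3, -15.6, 6.7]
285 old [ 91  91  92  95  91  88 117 126 123 114 128 188 197 198 199 198 198 199
 198 198] new [ 94  95  92  93  94  93  95  92  91  88 102 179 193 197 197 199 198 197
 198 198]
300 old [ 92  92  91  92  89  89 118 130 124 117 139 192 197 198 197 198 197 198
 197 199] new [ 93  93  89  93  92  91  92  93  90  88 118 187 196 197 198 198 199 198
 198 198]
320 old [ 99  97  96  96  95  96 128 128 121 117 148 196 197 197 198 198 198 197
 197 197] new [ 97  97  99  95  97  97  95  95  95  90 128 192 196 198 199 199 198 197
 197 198]
340 old [ 98  97  96  95  95  91 121 129 124 119 146 195 197 198 199 198 198 199
 198 197] new [101  99  99  99  98  95  96  95  93  94 133 193 197 197 198 199 198 198
 198 198]
360 old [ 99  96  94  96  95  87 120 132 127 118 135 193 198 198 198 198 197 181
 178 178] new [ 99 101  98  98  95  97  97  96  94  93 118 191 197 198 190 177 179 179
 178 180]
170 old [179 177 178 178 179 179 179 178 178 178 177 179 176 167 131 102  97 100
 101  99 100  99 100  98  98  97  97  94  93 128] new [179 178 180 179 178 178 179 179 178 178 178 178 179 168 118  96  98  98
 100 100  97  99  99 100  99  98  95  96  91 134]
185 old [ 64  62  60  63  64  62  78 157 165 163 164 163 165 155 106  68  70  74
  92 135 139 138 138 138 137 146 112  98 103 155] new [ 63  60  59  62  58  78 119 161 165 165 166 164 162 154 104  65  75  94
 126 128 127 133 138 140 147 178 110  90 120 165]
200 old [ 86  88  88  89  90  90  86  89  86  79 106 140 153  98  74  69  68  70
  70  68  68  71  68  68  68  68  66  76 125 150] new [ 83  85  81  81  82  83  82  88  87  85 110 141 152  88  63  68  71  68
  68  68  71  69  69  67  68  70  67  79 126 150]
```

```bash
python3 -m handwheel '[[4,0,0.07,0,0,0,0],[4,0,0,0,0,0,0],[4,0,0,0,0,0,0]]'|sed -n '2p;4p';  python3 -m handwheel '[[4,0.03,0.04,-0.02,0,0,0],[4,0,0,0,0,0,0],[4,0,0,0,0,0,0],[4,0,0,0,0,0,0],[4,0,0,0,0,0,0],[4,0,0,0,0,0,0],[4,0,0,0,0,0,0],[4,0,0,0,0,0,0]]'
```

```text
position: [597.1, 124.6, 95.3]
ft_force: [-17.7, -17.6, 10.9]
clock: 26.52
position: [597.2, 124.6, 95.3]
tcp_rot: [0.0, 0.774, 0.633, -0.004]
ft_force: [-19.3, -17.8, 10.0]
width: 0.527
grip_force: 30.0
```

```bash
python3 -c "
from workcell import close_job
print(close_job())"
```

```text
the job is handed in; nothing more can be done
None
```

I handed the job in at about 26.5 s; no verdict came back. The dial pointer is at the green mark, and the holder is flat on the plate and still gripped. By the wrist force I was pressing it with about 15 N toward the far rail and 21 N toward the left rail; rail contact forces were not measured directly.

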